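# Open the latched water-sample case

### The job

Open the green sample case: push in the red release button on its lid so that the sunken T-handle pops out, then turn the handle clockwise (seen from above) as far as it goes to unlatch the lid. Lift the lid to at least 50 degrees so that it stays up by itself, let go, and leave the beaker and the amber jar beside the case standing where they are.

Things in the scene. Friction and masses are not known exactly. Their poses are not given: they have to be found in the camera images.
- case: Green sample case fixed to the table: tub 240 (x) x 260 (y) x 110 mm high, origin at the centre of its underside, front towards its own -x, lid hinged at its rear (+x) top edge. On the shut lid lies a black plate 190 x 70 mm, centred at x +5, y 0, its top at z 153 mm, with a slot 114 x 24 mm, 20 mm deep, in which the T-handle lies.
- lid_hinge (a point): Middle of the lid's hinge line, fixed on the case: x +120, y 0, z 111 mm in the case frame; its axes are the case's. The hinge line runs along y.
- lid (a joint): Lid opening angle, rad: 0 shut, 1.2 at its stop; the front edge goes up and back. While the handle is turned less than about 1.1 rad a bolt locks it. Unlatched, the stiff hinge keeps the lid where it is left; lifting it by the handle takes about 8 to 10 N.
- lid_front (a point): Middle of the lid's front edge. The lid is a slab 20 mm thick, 266 mm wide, 257 mm from hinge to front, overhanging the tub's front by 17 mm; this point is half-way up its thickness. Axes are the lid's: x from front to hinge, z out of its top face.
- button_top (a point): Centre of the top face of the red round push button, 28 mm diameter, on the black plate, 95 mm behind (+x of the case) the handle's axis, 10 mm proud of the plate. Press straight down: travel 6 mm, sprung, 5 N at full travel; the handle is freed at about 4 mm. It springs back up.
- button (a joint): Button travel, m: 0 up, 0.006 fully pressed.
- handle_bar (a point): Centre of the T-handle's round steel bar (16 mm thick, 100 mm long, along this point's x; point z points out of the lid), on its turning axis, 150 mm in front of the hinge line and 34 mm above the lid's underside when in, 59 mm when out. In: flush in the slot along the case's x, cannot turn. Out: the bar's underside is 9 mm above the black plate, so fingers can pinch it from above.
- handle (a joint): How far the T-handle has popped out, m: 0 flush and locked, 0.025 fully out. A spring pushes it out (about 5 N at full travel) once the button is pressed, and it stays out afterwards.
- latch (a joint): Turn of the T-handle, rad: 0 latched (bar along the case's x), grows clockwise seen from above, stop at 1.5 (bar nearly along the case's y). Light friction (0.05 N m), stays where it is left; free to turn only when popped out.
- beaker: Loose glass beaker, 68 mm across, 95 mm high, standing to the left (+y) of the case. Origin: centre of its underside.
- reagent_jar: Loose amber jar with white cap, 60 mm across, 85 mm high, standing to the right (-y) of the case. Origin: centre of its underside.

How it is judged (in metres and radians):
On the way, in this order (a step that is already met when the one before it is completed fails the run):
1. the button is pressed and the T-handle has popped out, not yet turned (value of joint handle above 0.02 m and value of joint latch below 0.6 rad), for 0.1 s.
2. the T-handle is turned clockwise to unlatch, the lid still down (value of joint latch above 1.25 rad and value of joint lid below 0.4 rad), for 0.1 s.
At the end, for the whole second after the job is handed in: The lid is open by more than 0.80 rad (46 degrees) and still, the T-handle is out (more than 18 mm) and turned to the unlatched side (more than 1.1 rad), and the beaker and amber jar stand upright within 30 mm of where they were (value of joint lid above 0.8 rad and value of joint handle above 0.018 m and value of joint latch above 1.1 rad and velocity of joint lid between -0.05 and 0.05 rad/s and angle between each of beaker, reagent_jar's own z axis and vertical below 0.2 rad); the robot touches nothing.
It fails at once if the beaker is moved more than 30 mm or tipped (distance of beaker from where it was at the start of the episode above 0.03 m or angle between beaker's own z axis and vertical above 0.4 rad).
It fails at once if the amber jar is moved more than 30 mm or tipped (distance of reagent_jar from where it was at the start of the episode above 0.03 m or angle between reagent_jar's own z axis and vertical above 0.4 rad).
It also fails if it takes over 54 s, if anything falls off the work surface, if the arm or the gripper's body presses on something with over 40 N, if the wrist force passes 120 N, or if a joint passes its speed limit or range.

### The arm

A 6-joint arm with a two-finger parallel gripper is mounted at the origin on the work surface. World frame = base frame: x ahead of the robot, y to its left, z up, the work surface at z = 0. Lengths are in m, angles in degrees, forces in N, time in s.
With the tool pointing down it reaches from about 0.4 to 0.825 m from the base axis. Payload 7 kg.
Tool frame: the origin (TCP) lies between the finger pads; the fingertips stand 25 mm ahead of it and the grasp point (between the pads) lies 6 mm ahead of it; z points along the fingers, y is the line along which they close (so a half turn about z gives the same grasp; the last joint's range is limited). The gripper opens to 88 mm and grips with 3 to 60 N. Pads are 19 mm wide; open, the fingers measure 130 mm over their backs; the gripper's body (78 mm by 193 mm) begins 47 mm behind the grasp point.
Start: joints at [-60.441, 20.546, 0.682, 0, -70.136, -16.507], TCP at [0.152, -0.658, 0.252] pointing down, gripper open.
Joint ranges: [-176.03, 176.03], [-82.01, 121.73], [-58.28, 71.71], [-173.87, 95.51], [-174.79, -0.11], [-173.66, 173.66]. Speed limits (degrees/s): [136.94, 136.94, 172.46, 180, 180, 180].

### API

Orientations are given as [roll, pitch, yaw] about the fixed x, y, z axes, in that order (R = Rz(yaw) Ry(pitch) Rx(roll)).
In Python, from plant import ctrl, cam, job gives the robot as it stands (ctrl), with the cameras (cam) and the job (job).
- The arm moves only by the tool send_path, called after "Emit:" by a JSON object that holds its "method" and its "body", one argument or row to a line. Schema: {"type":"object","properties":{"plan":{"type":"object","properties":{"x":{"type":"array","items":{"type":"number"},"minItems":1,"maxItems":8},"y":{"type":"array","items":{"type":"number"},"minItems":1,"maxItems":8},"z":{"type":"array","items":{"type":"number"},"minItems":1,"maxItems":8},"turn":{"type":"array","items":{"type":"number"},"minItems":1,"maxItems":8},"finger_gap":{"type":"array","items":{"type":"number"},"minItems":1,"maxItems":8}},"additionalProperties":false,"required":["x","y","z","turn","finger_gap"]},"only":{"type":"string"},"quiet":{"type":"boolean"},"lines":{"type":"string"}},"required":["plan"],"additionalProperties":false}. plan is an object with one list for each field, all of the same length, 1 to 8, a row being the entries at one place: x, y, z (the shift in parts of the range, where 1.0 means 750 mm), turn (a turn about the tool's z in fractions of the full range, 1 being 90 degrees), finger_gap (the finger opening in m); each row is the pose to reach, as a shift and turn from the pose commanded when the call began, along the tool's axes at that moment; what a row does not reach only later rows make up. A row lasts 1/8 s, in which the tool goes at most 0.0625 m and 10.7 degrees, less where a joint would pass 70% of its speed; a pose out of reach is approached as far as the arm can. The fingers move at their own pace and stop on an object; the grip force is fixed at half the most. Time passes only in rows, so rows that do not move let the fingers close. The tool returns the time, the measured TCP pose, the force, the opening and the grip force at its end. only (a regular expression) keeps the lines of the reply that match it, lines (a string "A,B") keeps lines A to B, and quiet returns only ok. A shift or turn number past 1, either way, is cut back to 1. Input that does not fit is refused with a message, and nothing moves.
- ctrl.get_obs(): the state, without advancing time (a new reading comes with each control period).
- cam.snapshot(name): name is "side" or "top" or "wrist"; returns a dict with "frame" (420x560x3 uint8, red, green, blue), "z_map" (420x560 float32, m along the optical axis (not along the pixel's ray), 0 where there is no reading), "fovy" (degrees; the focal length in pixels is half the picture's height over the tangent of half this angle, whatever the lens; pixels are square), "cx", "cy" (the principal point, pixels), "R" (3x3) and "t" (3): a world point X has camera coordinates R X + t; the wrist camera has in their place "T_tool_cam" (4x4, takes a point from camera to tool coordinates, whose origin is the TCP and whose axes are the flange's). Camera axes: x right, y down, z forward; pixel columns grow to the right and rows downward; lengths in m; the calibration is good to about 2 mm. A picture is of the moment at which its call begins: read the wrist's pose just before it.
- job.close_job(): hands the job in; it is judged then, once.
The state is a dict: "clock": time; "joint_pos": joint angles; "qvel": joint speeds; "tau": joint torques, N m; "tool_pos": TCP position; "orientation": TCP orientation; "force": force on the tool from outside, world axes, zero at the start; "moment": the same for the moment, N m; "opening": finger opening in m; "gripper_force": force on a finger pad.
Only numpy, scipy, OpenCV 4.12 (cv2) and the standard library are available. Lean on these libraries where they do the work, as an engineer would, in place of code of your own. Each camera call takes 0.05 s, during which the arm holds its last target. There are 200 camera calls.

## Working session

There is one attempt and no reset: what is moved stays moved. The work goes in short steps, Python scripts to look and compute and a tool call to move; the robot and the scene stay as the last step left them, time stands still between calls to the robot, and variables do not carry over. Pictures are saved under pics/ and viewed, at most 10 in all, crops included, and the job is handed in when it is done.

```bash
ls; mkdir -p pics; cat > h.py <<'E'
import numpy as np, cv2
from plant import ctrl, cam, job
from scipy.spatial.transform import Rotation as Ro
def snap(n):
    s=cam.snapshot(n); return s
def K(s):
    f=s["frame"].shape[0]/2/np.tan(np.radians(s["fovy"])/2); return f,s["cx"],s["cy"]
def cloud(s):
    f,cx,cy=K(s); z=s["z_map"]; v,u=np.mgrid[:z.shape[0],:z.shape[1]]
    P=np.stack([(u-cx)/f*z,(v-cy)/f*z,z],-1)
    return (P-np.array(s["t"]))@np.array(s["R"])   # R^T (P-t)
def ray(s,u,v,h):
    f,cx,cy=K(s); R=np.array(s["R"]); d=R.T@np.array([(u-cx)/f,(v-cy)/f,1]); o=-R.T@np.array(s["t"])
    return o+d*(h-o[2])/d[2]
E
python3 - <<'E'
from h import *
o=ctrl.get_obs(); print({k:np.round(o[k],3) for k in ("tool_pos","orientation","opening","force")})
a=[]
for n in("top","side"):
    s=snap(n); np.savez(f"pics/{n}.npz",**s); a.append(s["frame"]); print(n,s["fovy"],-np.array(s["R"]).T@s["t"], (s["z_map"]>0).mean())
im=np.vstack(a); im=cv2.resize(im,(400,600)) if 0 else im
cv2.imwrite("pics/a.png",cv2.cvtColor(a[0],cv2.COLOR_RGB2BGR));cv2.imwrite("pics/b.png",cv2.cvtColor(a[1],cv2.COLOR_RGB2BGR))
E
```

```text
pics
plant.py
{'tool_pos': array([ 0.152, -0.657,  0.251]), 'orientation': array([ 1.79903e+02, -1.00000e-02, -1.66956e+02]), 'opening': np.float64(0.088), 'force': array([-0.31 , -0.385, -0.251])}
top 53.58372113252673 [0.49223994 0.03545811 0.90301646] 0.9960374149659864
side 43.05077068882016 [0.50683629 0.62160961 0.84647393] 0.9960969387755102
```

View pics/a.png

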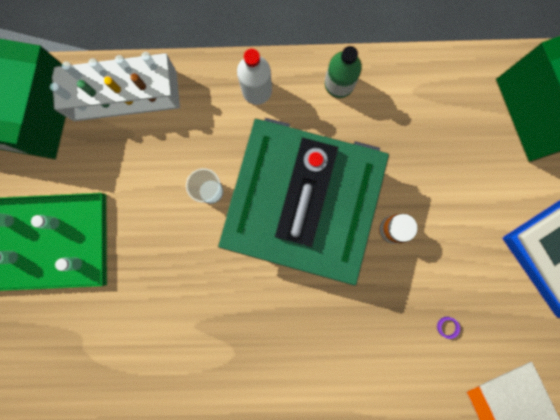

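View pics/b.png

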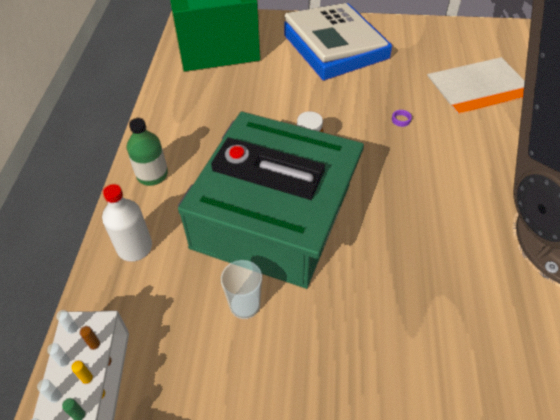

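The top view shows the button at (316,160), the bar from (307,187) to (296,234), the beaker near (205,187) and the jar at (402,228). The side view agrees, with the button at (237,153).

```bash
python3 - <<'E'
from h import *
for n,roi,rh in(("top",(295,140,340,180),(280,180,320,245)),("side",(220,140,255,168),(250,155,325,185))):
    s=dict(np.load(f"pics/{n}.npz")); im=s["frame"].astype(int); C=cloud(s)
    def pick(m,roi):
        M=np.zeros(m.shape,bool);x0,y0,x1,y1=roi;M[y0:y1,x0:x1]=m[y0:y1,x0:x1]; return M
    red=pick((im[...,0]>150)&(im[...,1]<90),roi); v,u=np.nonzero(red)
    b=ray(s,u.mean(),v.mean(),.163); print(n,"button",b,red.sum(),"depth z",np.median(C[red][:,2]))
    g=pick(im.min(-1)>110,rh); v,u=np.nonzero(g); 
    r=cv2.minAreaRect(np.c_[u,v].astype(np.float32)); h=ray(s,*r[0],.150); 
    print("bar",h,r,"depth",np.median(C[g],0)); d=b-h; print("dist",np.hypot(*d[:2]),"yaw",np.degrees(np.arctan2(d[1],d[0])))
    if n=="top":
        W=np.array([ray(s,a,c,.15) for a,c in cv2.boxPoints(r)]); print(W)
    # lid: green points with z in .12-.14
    green=(im[...,1]>im[...,0]+25)&(abs(C[...,2]-.131)<.012)&(np.hypot(C[...,0]-h[0],C[...,1]-h[1])<.25)
    P=C[green]; rr=cv2.minAreaRect(P[:,:2].astype(np.float32)); print("lid",rr,np.median(P[:,2]))
E
```

```text
top button [ 0.65154996 -0.02924144  0.163     ] 162 depth z 0.16308314979845034
bar [ 5.61675459e-01 -1.10050138e-04  1.50000000e-01] ((300.37554931640625, 209.46681213378906), (7.150138854980469, 52.627593994140625), 14.931418418884277) depth [ 5.61985567e-01 -5.01734959e-04  1.52469793e-01]
dist 0.09447784983538551 yaw -17.959274890979085
[[ 0.51763852  0.0195689   0.15      ]
 [ 0.60988502 -0.00749501  0.15      ]
 [ 0.60618512 -0.02000025  0.15      ]
 [ 0.51404854  0.00718566  0.15      ]]
lid ((0.5825958251953125, -0.008027151226997375), (0.2634270191192627, 0.25594550371170044), 73.34146881103516) 0.13130307067249236
side button [ 0.65079647 -0.02580822  0.163     ] 154 depth z 0.1626675011529098
bar [5.60077679e-01 2.66139522e-04 1.50000000e-01] ((285.7830505371094, 170.5094451904297), (53.15853500366211, 6.868028163909912), 15.945395469665527) depth [0.55991863 0.00150373 0.15170849]
dist 0.09439158607000228 yaw -16.035686259288287
lid ((0.58102947473526, -0.007426172494888306), (0.26729241013526917, 0.25697067379951477), 73.6480484008789) 0.1310176360802797
```

```bash
cat > go.py <<'E'
import sys; from h import *
# usage: go.py x y z yaw  -> tool-axis shift and turn
o=ctrl.get_obs(); p=np.array(o["tool_pos"]); e=o["orientation"]
t=np.array([float(a) for a in sys.argv[1:4]]); yaw=float(sys.argv[4])
R=Ro.from_euler("xyz",e,degrees=True)
print("shift",np.round(R.inv().apply(t-p),4),"turn",round((e[2]-yaw+180)%360-180,2),"t",o["clock"],"q6",np.round(o["joint_pos"],1)[-1])
E
python3 go.py 0.651 -0.0275 0.225 -16.5
```

```text
shift [-0.628   0.5008  0.0264] turn -150.45 t 0.1 q6 -16.5
```

The rows are not in the units I measure in: shifts go in shares of 750 mm and turns go in shares of 90 degrees. I convert before sending: -0.31 m / 0.75 = -0.4133, 0.25 m / 0.75 = 0.3333, -80 degrees / 90 = -0.8889.

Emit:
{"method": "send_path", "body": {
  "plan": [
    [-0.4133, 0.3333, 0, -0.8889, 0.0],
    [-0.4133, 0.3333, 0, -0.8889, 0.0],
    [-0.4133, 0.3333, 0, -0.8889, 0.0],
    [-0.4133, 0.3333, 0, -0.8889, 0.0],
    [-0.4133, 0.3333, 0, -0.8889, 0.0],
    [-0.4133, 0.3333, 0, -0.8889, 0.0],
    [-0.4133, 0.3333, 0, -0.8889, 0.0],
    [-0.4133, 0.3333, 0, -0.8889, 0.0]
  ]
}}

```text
refused: plan: the value is not of type 'object' (schema: type "object"). Nothing was moved.
```

Refused on format, not on reach. It needs an object with one list for each field.

Emit:
{"method": "send_path", "body": {
  "plan": {"x": [-0.4133, -0.4133, -0.4133, -0.4133, -0.4133, -0.4133, -0.4133, -0.4133], "y": [0.3333, 0.3333, 0.3333, 0.3333, 0.3333, 0.3333, 0.3333, 0.3333], "z": [0, 0, 0, 0, 0, 0, 0, 0], "turn": [-0.8889, -0.8889, -0.8889, -0.8889, -0.8889, -0.8889, -0.8889, -0.8889], "finger_gap": [0.0, 0.0, 0.0, 0.0, 0.0, 0.0, 0.0, 0.0]}
}}

```text
clock: 1.1
tool_pos: [0.399, -0.3423, 0.2514]
orientation: [180.0, 0.0, -86.5]
force: [0.1, -0.4, -0.5]
opening: 0.0132
gripper_force: 0.0
```

```bash
python3 go.py 0.651 -0.0275 0.225 -16.5
```

```text
shift [-0.2989 -0.2706  0.0265] turn -70.03 t 1.1 q6 22.7
```

Scaled: -0.299 m / 0.75 = -0.3987, -0.271 m / 0.75 = -0.3613, -70 degrees / 90 = -0.7778.

Emit:
{"method": "send_path", "body": {
  "plan": {"x": [-0.3987, -0.3987, -0.3987, -0.3987, -0.3987, -0.3987, -0.3987, -0.3987], "y": [-0.3613, -0.3613, -0.3613, -0.3613, -0.3613, -0.3613, -0.3613, -0.3613], "z": [0.0347, 0.0347, 0.0347, 0.0347, 0.0347, 0.0347, 0.0347, 0.0347], "turn": [-0.7778, -0.7778, -0.7778, -0.7778, -0.7778, -0.7778, -0.7778, -0.7778], "finger_gap": [0.0, 0.0, 0.0, 0.0, 0.0, 0.0, 0.0, 0.0]}
}}

```text
clock: 2.1
tool_pos: [0.6533, -0.029, 0.224]
orientation: [179.9, 0.1, -16.8]
force: [-0.7, -0.8, -0.2]
opening: 0.0006
gripper_force: 0.0
```

```bash
python3 go.py 0.651 -0.0275 0.188 -16.5
```

```text
shift [-0.0026 -0.0008  0.036 ] turn -0.28 t 2.1 q6 58.7
```

Scaled: 0.041 m / 0.75 = 0.0547, 0.04 m / 0.75 = 0.0533.

Emit:
{"method": "send_path", "body": {
  "plan": {"x": [-0.0027, -0.0027, -0.0027, -0.0027, -0.0027, -0.0027], "y": [-0.0013, -0.0013, -0.0013, -0.0013, -0.0013, -0.0013], "z": [0.04, 0.048, 0.0507, 0.0533, 0.0547, 0.0547], "turn": [0, 0, 0, 0, 0, 0], "finger_gap": [0.0, 0.0, 0.0, 0.0, 0.0, 0.0]}
}}

```text
clock: 2.85
tool_pos: [0.6512, -0.0301, 0.186]
orientation: [-180.0, -0.1, -17.0]
force: [-3.1, -0.8, 4.3]
opening: 0.0003
gripper_force: 2.4
```

Scaled: 0.002 m / 0.75 = 0.0027.

Emit:
{"method": "send_path", "body": {
  "plan": {"x": [0, 0, 0], "y": [0, 0, 0], "z": [0.0027, 0.0027, 0.0027], "turn": [0, 0, 0], "finger_gap": [0.0, 0.0, 0.0]}
}}

```text
clock: 3.22
tool_pos: [0.6513, -0.0299, 0.1833]
orientation: [180.0, -0.1, -17.0]
force: [-1.8, -2.2, 3.9]
opening: 0.0008
gripper_force: 2.1
```

```bash
python3 - <<'E'
from h import *
s=snap("side"); cv2.imwrite("pics/c.png",cv2.cvtColor(s["frame"][90:290,140:400],cv2.COLOR_RGB2BGR))
E
```

```text
(no output)
```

View pics/c.png

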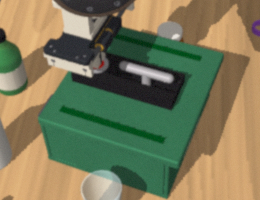

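The crop shows the T-handle popped out, with its bar at about (147,73) standing clear of the plate.

Scaled: -0.093 m / 0.75 = -0.124, -0.05 m / 0.75 = -0.0667.

Emit:
{"method": "send_path", "body": {
  "plan": {"x": [0, 0, -0.0667, -0.124, -0.124], "y": [0, 0, 0, 0, 0], "z": [-0.0533, -0.0667, -0.0667, -0.0667, -0.0667], "turn": [0, 0, 0, 0, 0], "finger_gap": [0.0, 0.05, 0.05, 0.05, 0.05]}
}}

```text
clock: 3.9
tool_pos: [0.5599, -0.0015, 0.2328]
orientation: [-179.9, 0.0, -16.9]
force: [1.4, 0.4, -0.3]
opening: 0.0347
gripper_force: 0.0
```

```bash
python3 - <<'E'
from h import *
s=snap("side"); C=cloud(s); im=s["frame"].astype(int)
m=(im.min(-1)>100)&(abs(C[...,2]-.174)<.012)&(np.hypot(C[...,0]-.561,C[...,1])<.07)
P=C[m]; r=cv2.minAreaRect(P[:,:2].astype(np.float32)); print(m.sum(),r,np.median(P,0),P[:,2].max())
E
python3 go.py 0.561 0 0.183 -16.5
```

```text
363 ((0.5612388849258423, -0.0003414228558540344), (0.015677740797400475, 0.09855956584215164), 74.43926239013672) [0.54900911 0.0052877  0.17398223] 0.18094209924985838
shift [-0.001  -0.0014  0.0499] turn -0.38 t 3.95 q6 53.3
```

Scaled: 0.048 m / 0.75 = 0.064, 0.02 m / 0.75 = 0.0267.

Emit:
{"method": "send_path", "body": {
  "plan": {"x": [0.0013, 0.0013, 0.0013, 0.0013, 0.0013, 0.0013, 0.0013], "y": [-0.0013, -0.0013, -0.0013, -0.0013, -0.0013, -0.0013, -0.0013], "z": [0.0267, 0.064, 0.064, 0.064, 0.064, 0.064, 0.064], "turn": [0, 0, 0, 0, 0, 0, 0], "finger_gap": [0.05, 0.05, 0.05, 0.0, 0.0, 0.0, 0.0]}
}}

```text
clock: 4.82
tool_pos: [0.563, -0.0029, 0.1851]
orientation: [179.9, 0.0, -16.9]
force: [-0.8, -18.4, 1.8]
opening: 0.0159
gripper_force: 11.4
```

Scaled: -0.002 m / 0.75 = -0.0027, -0.001 m / 0.75 = -0.0013.

Emit:
{"method": "send_path", "body": {
  "plan": {"x": [-0.0013, -0.0013, -0.0013], "y": [-0.0027, -0.0027, -0.0027], "z": [0, 0, 0], "turn": [0, 0, 0], "finger_gap": [0.0, 0.0, 0.0]}
}}

```text
clock: 5.2
tool_pos: [0.5628, -0.0029, 0.1852]
orientation: [179.7, -0.0, -17.0]
force: [2.7, -17.1, 0.4]
opening: 0.0151
gripper_force: 30.0
```

```bash
python3 go.py 0.5612 -0.0003 0.185 -16.5
```

```text
shift [-0.0023 -0.002   0.0002] turn -0.45 t 5.2 q6 53.1
```

Scaled: 0.003 m / 0.75 = 0.004.

Emit:
{"method": "send_path", "body": {
  "plan": {"x": [0, 0, 0], "y": [0.004, 0.004, 0.004], "z": [0, 0, 0], "turn": [0, 0, 0], "finger_gap": [0.0, 0.0, 0.0]}
}}

```text
clock: 5.58
tool_pos: [0.5627, -0.0034, 0.1852]
orientation: [179.9, -0.1, -16.9]
force: [3.9, -7.4, 0.0]
opening: 0.0151
gripper_force: 30.0
```

```bash
python3 go.py 0.5612 -0.0003 0.185 -16.5
```

```text
shift [-0.0024 -0.0025  0.0002] turn -0.44 t 5.575 q6 53.3
```

Scaled: 0.002 m / 0.75 = 0.0027, 70 degrees / 90 = 0.7778.

Emit:
{"method": "send_path", "body": {
  "plan": {"x": [0, 0, 0, 0, 0, 0, 0, 0], "y": [0.0027, 0.0027, 0.0027, 0.0027, 0.0027, 0.0027, 0.0027, 0.0027], "z": [0, 0, 0, 0, 0, 0, 0, 0], "turn": [0.1111, 0.2222, 0.3333, 0.4444, 0.5556, 0.6667, 0.7778, 0.7778], "finger_gap": [0.0, 0.0, 0.0, 0.0, 0.0, 0.0, 0.0, 0.0]}
}}

```text
clock: 6.58
tool_pos: [0.5599, -0.0059, 0.1847]
orientation: [179.8, -0.1, -87.1]
force: [-3.9, -8.5, 3.5]
opening: 0.0152
gripper_force: 30.0
```

Scaled: 16 degrees / 90 = 0.1778.

Emit:
{"method": "send_path", "body": {
  "plan": {"x": [0, 0, 0, 0, 0], "y": [0, 0, 0, 0, 0], "z": [0, 0, 0, 0, 0], "turn": [0.0889, 0.1556, 0.1778, 0.1778, 0.1778], "finger_gap": [0.0, 0.0, 0.0, 0.0, 0.0]}
}}

```text
clock: 7.2
tool_pos: [0.559, -0.0058, 0.1844]
orientation: [179.8, -0.2, -103.0]
force: [-7.0, -7.2, 3.3]
opening: 0.0151
gripper_force: 30.0
```

```bash
python3 - <<'E'
from h import *
print(ctrl.get_obs()["moment"])
E
```

```text
[-2.49282138  2.47346931  0.06491542]
```

Scaled: -0.035 m / 0.75 = -0.0467.

Emit:
{"method": "send_path", "body": {
  "plan": {"x": [0, 0, 0, 0, 0], "y": [0, 0, 0, 0, 0], "z": [0, 0, 0, -0.0467, -0.0467], "turn": [0, 0, 0, 0, 0], "finger_gap": [0.05, 0.05, 0.05, 0.05, 0.05]}
}}

```text
clock: 7.82
tool_pos: [0.5632, -0.0038, 0.2222]
orientation: [-179.7, 0.1, -102.9]
force: [0.4, -0.3, -1.0]
opening: 0.0497
gripper_force: 0.0
```

```bash
python3 - <<'E'
from h import *
o=ctrl.get_obs();print(o["tool_pos"],o["orientation"],o["force"])
for n in("side","top"):
    s=snap(n); C=cloud(s); im=s["frame"].astype(int)
    m=(im.min(-1)>100)&(abs(C[...,2]-.174)<.010)&(np.hypot(C[...,0]-.561,C[...,1])<.07)
    P=C[m]; print(n,m.sum(),cv2.minAreaRect(P[:,:2].astype(np.float32)) if m.sum() else 0)
    cv2.imwrite(f"pics/d{n}.png",cv2.cvtColor(s["frame"],cv2.COLOR_RGB2BGR))
E
```

```text
[ 0.56320238 -0.00376228  0.22223381] [-1.79739805e+02  1.14198726e-01 -1.02908492e+02] [ 0.44001388 -0.34620897 -1.02822095]
side 365 ((0.5611804723739624, 0.0004339069128036499), (0.0957019254565239, 0.015524915419518948), 78.0120849609375)
top 0 0
```

View pics/dside.png

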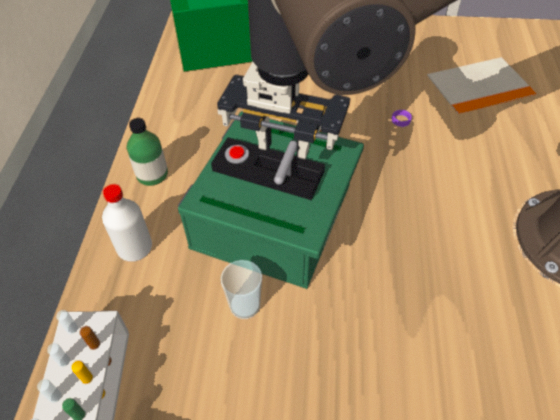

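The side view shows the bar lying across the lid, from about (280,180) to (300,145), so the latch is turned. The beaker at (242,288) is undisturbed.

Scaled: 0.042 m / 0.75 = 0.056, 0.034 m / 0.75 = 0.0453.

Emit:
{"method": "send_path", "body": {
  "plan": {"x": [0.056, 0.056, 0.056, 0.056, 0.056, 0.056, 0.056], "y": [0.0053, 0.0053, 0.0053, 0.0053, 0.0053, 0.0053, 0.0053], "z": [0, 0.0267, 0.0453, 0.0453, 0.0453, 0.0453, 0.0453], "turn": [0, 0, 0, 0, 0, 0, 0], "finger_gap": [0.05, 0.05, 0.05, 0.0, 0.0, 0.0, 0.0]}
}}

```text
clock: 8.8
tool_pos: [0.5493, -0.0441, 0.1863]
orientation: [-179.9, 0.0, -102.9]
force: [8.9, -5.1, -3.2]
opening: 0.0156
gripper_force: 5.5
```

```bash
python3 - <<'E'
from h import *
# lid arc for bar: shift along toward-hinge (a) and up, per lid angle
for t in range(0,61,6):
    a=np.radians(t); x=-150*np.cos(a)+59*np.sin(a)+150; z=150*np.sin(a)+59*np.cos(a)-59; print(t,round(x,1),round(z,1))
E
```

```text
0 0.0 0.0
6 7.0 15.4
12 15.5 29.9
18 25.6 43.5
24 37.0 55.9
30 49.6 67.1
36 63.3 76.9
42 78.0 85.2
48 93.5 92.0
54 109.6 97.0
60 126.1 100.4
```

Scaled: -0.03 m / 0.75 = -0.04, -0.023 m / 0.75 = -0.0307.

Emit:
{"method": "send_path", "body": {
  "plan": {"x": [0, 0, 0, 0, 0, 0.0013, 0.0013], "y": [0, 0, -0.004, -0.0093, -0.0147, -0.02, -0.02], "z": [0, 0, -0.0107, -0.02, -0.0307, -0.04, -0.04], "turn": [0, 0, 0, 0, 0, 0, 0], "finger_gap": [0.0, 0.0, 0.0, 0.0, 0.0, 0.0, 0.0]}
}}

```text
clock: 9.68
tool_pos: [0.5629, -0.0482, 0.2145]
orientation: [180.0, 0.0, -103.0]
force: [4.7, 0.5, -8.0]
opening: 0.0147
gripper_force: 30.0
```

Scaled: -0.037 m / 0.75 = -0.0493, -0.034 m / 0.75 = -0.0453.

Emit:
{"method": "send_path", "body": {
  "plan": {"x": [0, 0.0013, 0.0013, 0.0013, 0.0027, 0.0027, 0.0027], "y": [-0.0067, -0.0133, -0.0213, -0.0287, -0.0373, -0.0453, -0.0453], "z": [-0.0093, -0.0187, -0.0267, -0.0347, -0.0427, -0.0493, -0.0493], "turn": [0, 0, 0, 0, 0, 0, 0], "finger_gap": [0.0, 0.0, 0.0, 0.0, 0.0, 0.0, 0.0]}
}}

```text
clock: 10.55
tool_pos: [0.5952, -0.0581, 0.2534]
orientation: [180.0, 0.0, -102.9]
force: [-2.6, 4.3, -3.8]
opening: 0.0145
gripper_force: 30.0
```

Scaled: -0.044 m / 0.75 = -0.0587, -0.036 m / 0.75 = -0.048.

Emit:
{"method": "send_path", "body": {
  "plan": {"x": [0, 0.0013, 0.0013, 0.0027, 0.0027, 0.004, 0.004], "y": [-0.0093, -0.0183, -0.028, -0.0379, -0.048, -0.0587, -0.0587], "z": [-0.0067, -0.0133, -0.0187, -0.024, -0.0287, -0.0333, -0.0333], "turn": [0, 0, 0, 0, 0, 0, 0], "finger_gap": [0.0, 0.0, 0.0, 0.0, 0.0, 0.0, 0.0]}
}}

```text
clock: 11.42
tool_pos: [0.6375, -0.071, 0.2789]
orientation: [-180.0, 0.0, -102.9]
force: [-3.0, 4.9, -3.0]
opening: 0.0146
gripper_force: 30.0
```

Scaled: -0.016 m / 0.75 = -0.0213, -0.0107 m / 0.75 = -0.0143.

Emit:
{"method": "send_path", "body": {
  "plan": {"x": [0, 0.0013, 0.0013, 0.0013], "y": [-0.0067, -0.0143, -0.0213, -0.0213], "z": [-0.0027, -0.0047, -0.0067, -0.0067], "turn": [0, 0, 0, 0], "finger_gap": [0.0, 0.0, 0.0, 0.0]}
}}

```text
clock: 11.92
tool_pos: [0.6525, -0.0755, 0.2842]
orientation: [180.0, -0.0, -102.9]
force: [-4.4, 6.2, -1.2]
opening: 0.015
gripper_force: 30.8
```

```bash
python3 - <<'E'
from h import *
s=snap("side"); C=cloud(s); np.save("pics/e.npy",C); im=s["frame"].astype(int)
cv2.imwrite("pics/e.png",cv2.cvtColor(s["frame"],cv2.COLOR_RGB2BGR))
E
```

```text
(no output)
```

View pics/e.png

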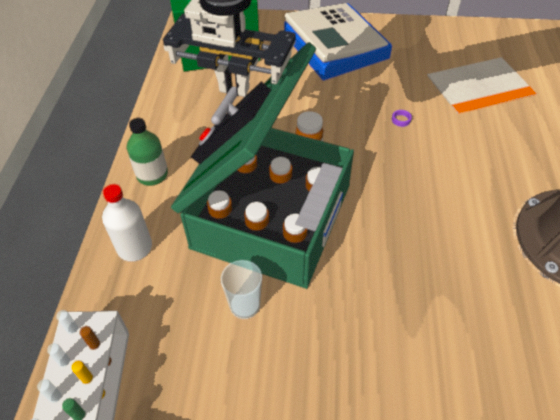

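The lid is up at roughly 54° and the T-handle, near (225,105), is still turned. The beaker and jar are in place.

Scaled: -0.12 m / 0.75 = -0.16, -0.07 m / 0.75 = -0.0933.

Emit:
{"method": "send_path", "body": {
  "plan": {"x": [0, 0, 0, 0, 0, 0, 0, 0], "y": [0, 0, 0, 0, 0, 0, 0, 0], "z": [0, 0, 0, -0.0133, -0.04, -0.0933, -0.16, -0.16], "turn": [0, 0, 0, 0, 0, 0, 0, 0], "finger_gap": [0.024, 0.024, 0.024, 0.024, 0.024, 0.03, 0.03, 0.03]}
}}

```text
clock: 12.98
tool_pos: [0.6541, -0.0757, 0.4084]
orientation: [-179.5, 0.1, -102.9]
force: [0.8, -0.6, -0.1]
opening: 0.0302
gripper_force: 0.0
```

```bash
python3 - <<'E'
from h import *
s=snap("side"); C=cloud(s); im=s["frame"].astype(int)
m=(im[...,1]>im[...,0]+20)&(C[...,2]>.14)&(C[...,0]>.45)&(C[...,0]<.72)&(abs(C[...,1]+.02)<.17)
P=C[m]; c=np.median(P,0)
for _ in range(5):
    U,S,V=np.linalg.svd(P-P.mean(0),full_matrices=False); n=V[2]; d=(P-P.mean(0))@n; P=P[abs(d)<max(.006,np.percentile(abs(d),80))]
print(len(P),n,"tilt",np.degrees(np.arccos(abs(n[2]))),P.max(0),P.min(0))
cv2.imwrite("pics/f.png",cv2.cvtColor(s["frame"],cv2.COLOR_RGB2BGR))
E
```

```text
3011 [ 0.75131265 -0.21073471  0.62539602] tilt 51.288740073001364 [0.71988287 0.12422232 0.32757109] [ 0.52972153 -0.1396947   0.14037475]
```

View pics/f.png

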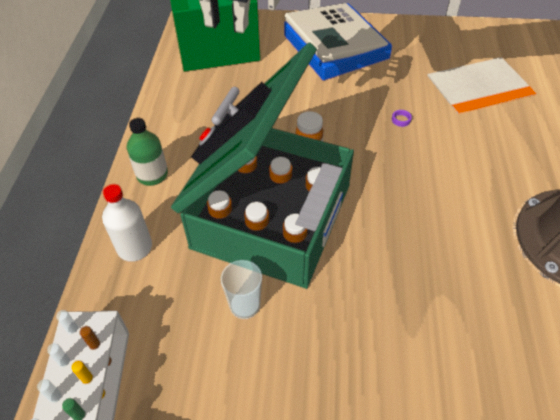

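The lid stands on its own at about 52°, the gripper is well clear, the handle is out and turned, and the beaker and jar have not moved.

```bash
python3 -c "
from plant import ctrl, cam, job
print(job.close_job())"
```

```text
the job is handed in; nothing more can be done
None
```

I opened the case and handed the job in at about 13 s: button pressed, T-handle out and turned about 86° clockwise, lid standing by itself at about 52° by my camera measurement, gripper clear, beaker and jar where they were; no verdict came back.

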